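# Draw the candy tin out from between teapot and jar

## Robot

A 7-joint arm with a two-finger parallel gripper is mounted at the origin on the work surface. World frame = base frame: x ahead of the robot, y to its left, z up, the work surface at z = 0. Lengths are in m, angles in rad, forces in N, time in s.
With the tool pointing down it reaches from about 0.4 to 0.925 m from the base axis. Payload 5.6 kg.
Tool frame: the origin (TCP) lies midway between the tips of the shut fingers; the grasp point (between the pads) lies behind it (manip.grip_depth is the z of the grasp point in the tool frame, in m); z points along the fingers, y is the line along which they close (so a half turn about z gives the same grasp; the last joint's range is limited). The gripper opens to 85 mm and grips with 20 to 120 N. Pads are 22 mm wide; open, the fingers measure 114 mm over their backs; the gripper's body (76 mm by 85 mm) begins 54 mm behind the grasp point. The pads swing forward as they close: fully open they stand 13 mm farther back than shut.
Start: joints at [1.228, 0.468, -0.012, 1.603, 0.006, 1.071, -0.056], TCP at [0.192, -0.621, 0.231] pointing down, gripper open.
Joint ranges: [-2.53, 2.53], [-0.31, 2.02], [-1.57, 1.55], [0.28, 2.44], [-1.29, 4.43], [0.15, 1.84], [-2.92, 2.92]. Speed limits (rad/s): [2.57, 2.57, 3.14, 3.14, 3.14, 3.14, 3.14].

## Interface

Orientations are given as a unit quaternion [w, x, y, z].
In Python, from station import telemetry, imaging, sign_off, manip gives the robot as it stands.
- The arm moves only by the tool step_arm, never from a script. Its argument "rows" is one flat list of numbers, 7 for each row, row after row: the shift along the tool's x, y, z as a fraction of full scale, then the turn, a rotation vector about the tool's x, y, z as a fraction of full scale, then the opening, from 0 (shut) to 1 (fully open). A call has 1 to 20 rows; each row shifts and turns the commanded pose from where the row before left it, along the tool's axes as they then stand; what a row does not reach is not made up. Full scale, the value 1, is 30 cm for a shift and 2 pi rad for a turn. A row lasts 1/12 s, in which the tool goes at most 41.7 mm and 7.16 degrees, less where a joint would pass 70% of its speed; a pose out of reach is approached as far as the arm can. A call with a number of a shift or a turn outside -1 to 1 is refused whole. A call with a gripper value outside its range is refused whole. The fingers move at their own pace and stop on an object; the grip force is fixed at half the most. Time passes only in rows, so rows that do not move let the fingers close. It gives the time, the measured TCP pose, the force, the opening and the grip force at its end, in the units of the state.
- telemetry.get_state(): the state, without advancing time (a new reading comes with each control period).
- imaging.grab_frame(name): name is "scene" or "top" or "wrist"; returns (picture, depth): 384x512x3 uint8, blue, green, red; 384x512 float32, m along the optical axis (not along the pixel's ray), 0 where there is no reading.
- imaging.camera_model(name): a dict with "fx", "fy", "cx", "cy" (pixels), "origin" and "orientation" of the camera in the world. Camera axes: x right, y down, z forward; pixel columns grow to the right and rows downward; lengths in m; the calibration is good to about 2 mm. A picture is of the moment at which its call begins: read the wrist's pose just before it. camera_model takes no time and is no camera call; for the wrist camera it gives the pose at the moment of the call.
- sign_off(): hands the job in; it is judged then, once.
The state is a dict: "t": time; "q": joint angles; "qvel": joint speeds; "effort": joint torques, N m; "tcp_pos": TCP position; "eef_rot": TCP orientation; "ft_force": force on the tool from outside, world axes, zero at the start; "torque": the same for the moment, N m; "finger_gap": finger opening in m; "grip_force": force on a finger pad.
Only numpy, scipy, OpenCV 4.12 (cv2) and the standard library are available. Lean on these libraries where they do the work, as an engineer would, in place of code of your own. Each camera call takes 0.05 s, during which the arm holds its last target. There are 200 camera calls.

## Task

The flat candy tin has been pushed to the back of the shelf, and the teapot and the jar stand so close on either side that fingers do not fit beside it. Press lightly on its lid and draw it forward along the shelf, without lifting it, denting the lid or pulling it over the edge, until at least its front half stands clear in front of both. Then pick it up by its sides and set it down gently, flat and lid up, inside the wooden tray, leaving the teapot, jar, strainer and incense holder where they stand.

Things in the scene. Friction and masses are not known exactly. Their poses are not given: they have to be found in the camera images.
- tin_center (a point): Centre of the closed flat candy tin: 90 mm (its x, along the shelf's depth) x 62 mm (y) x 26 mm high (z up), 0.18 to 0.34 kg, loose, lying on the shelf lid up. This point is half-way up, 13 mm above its underside.
- lid_top (a point): Middle of the tin's flat lid, on its upper face (13 mm above the tin's centre). The thin sheet gives about 1 mm per 9 N and dents if pressed with more than 12 N; under some 2 to 6 N (weight and friction vary) a fingertip slips on it instead of drawing the tin.
- shelf: The fixed wooden shelf, 240 mm deep (x: -120 = front edge, facing the robot) and 1400 long (y). Its board is 60 mm above this origin and level, except that the front third rises gently, by a few mm, to a raised front edge that keeps things from rolling off. A wall 20 mm higher than the board closes the back from x = +100 mm. Drawing forward is along -x; the tin's front half is clear of its neighbours once its centre is past x = -40 mm.
- tray: Loose wooden tray with a rim, on the same shelf, to the left or the right: 130 (x) x 170 (y) x 18 mm high outside, rim 8 mm thick, floor 8 mm above this origin (the centre of its underside). 0.55 kg.
- jar: Glass jar with a steel twist cap, 84 mm across and 86 mm high, standing 9 to 18 mm from one side of the tin, loose. Origin: centre of its underside. Not to be moved.
- teapot: Small white ceramic teapot, body 92 mm across, 86 mm high with its lid knob, standing 5 to 14 mm from the other side of the tin, loose; spout to the front (-x, reaching 85 mm from the axis), handle to the wall. Origin: centre of its underside. Not to be moved.
- strainer: Stainless tea strainer in its drip cup, 80 mm across, 47 mm high, with a thin handle reaching 95 mm along its -x, at the right (-y) of the other things. Origin: centre of its underside. Not to be moved.
- incense_holder: Slim wooden incense holder, 180 (x) x 36 (y) mm, 23 mm high at most, lying along the shelf on the side where the tray is not. Origin: its underside, near the middle. Not to be moved.

How it is judged:
By the outcome, as a careful person would: the job done as asked, in the order asked, and still so for the second after the job is handed in, with the robot touching nothing.
It also fails if it takes over 72 s, if anything falls off the work surface, if the arm or the gripper's body presses on something with over 40 N, if the wrist force passes 120 N, or if a joint passes its speed limit or range.

## Working session

There is one attempt and no reset: what is moved stays moved. The work goes in short steps, Python scripts to look and compute and a tool call to move; the robot and the scene stay as the last step left them, time stands still between calls to the robot, and variables do not carry over. Pictures are saved under pics/ and viewed, at most 10 in all, crops included, and the job is handed in when it is done.

Besides the shell and the picture viewer there is one more tool, called after ">>>" as a command line: name --argument value ..., lists and objects as JSON in quotes. step_arm: Moves the arm, as the interface text tells. Its arguments: {"type":"object","properties":{"rows":{"type":"array","items":{"type":"number","minimum":-1,"maximum":1}}},"required":["rows"]}

```bash
ls; mkdir -p pics; python3 - <<'E'
from station import telemetry, imaging, manip
import cv2,numpy as np
print(telemetry.get_state()); print({k:getattr(manip,k) for k in dir(manip) if k[0]!='_'})
for n in("scene","top"):
    p,d=imaging.grab_frame(n); c=imaging.camera_model(n); print(n,c)
    np.savez(f"{n}0.npz",p=p,d=d); cv2.imwrite(f"pics/{n}0.png",p)
E
```

```text
pics
{'t': 0.0, 'q': array([ 1.22797125,  0.46840649, -0.0116062 ,  1.6036103 ,  0.00600629,
        1.07137933, -0.05630207]), 'qvel': array([-1.17417851e-03, -1.95100013e-03, -9.26135056e-04,  8.32338237e-04,
       -8.92826110e-05,  4.01908319e-04, -1.44475492e-03]), 'effort': array([-1.44166879e-03, -5.32377505e+01,  2.10399338e-02, -2.51300544e+01,
        1.14879484e-02,  7.73949665e-03, -4.47506079e-05]), 'tcp_pos': array([ 0.19175362, -0.62050057,  0.23032481]), 'eef_rot': array([-8.62823160e-04,  9.88788244e-01,  1.49321890e-01, -1.94712814e-04]), 'ft_force': array([-0.19489417,  0.82765517,  0.15869893]), 'torque': array([0.00296312, 0.0078054 , 0.06013888]), 'grip_force': 0.0, 'finger_gap': 0.08565576747697999}
{'MotionError': <class 'station.MotionError'>, 'grip_depth': -0.0187}
scene {'fx': 398.65441066797626, 'fy': 398.65441066797626, 'cx': 256.1781995030507, 'cy': 195.36646009751414, 'origin': array([ 0.89853335, -0.53887673,  0.75601039]), 'orientation': array([-0.33362376,  0.90150529,  0.26016677, -0.09108597])}
top {'fx': 429.444661588835, 'fy': 429.444661588835, 'cx': 254.14998667767125, 'cy': 190.35332492789325, 'origin': array([ 0.4678826 , -0.04299993,  1.21013826]), 'orientation': array([-0.04129709,  0.70982838, -0.70182058,  0.04342909])}
```

View pics/top0.png

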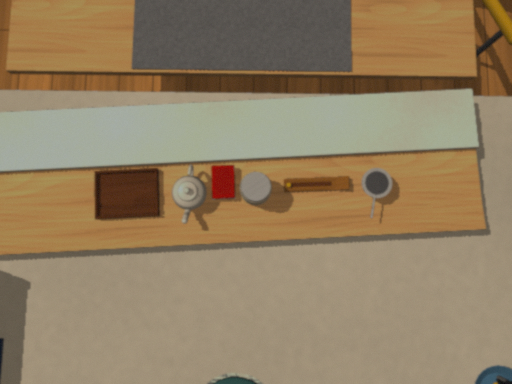

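View pics/scene0.png

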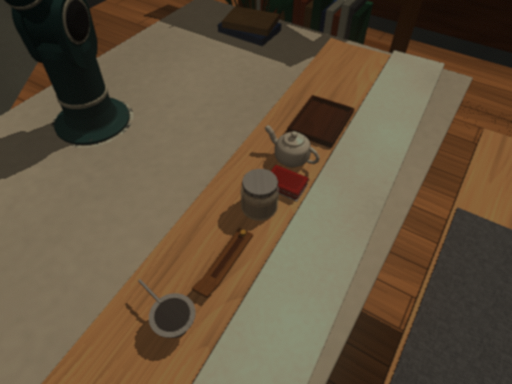

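The top view shows the red tin at (223,182), the teapot at (189,191), the jar at (256,187) and the tray at (127,193). The incense holder is at (317,184) and the strainer at (377,183). The shelf is slightly rotated. The scene view agrees. Next I'll measure these from depth.

```bash
cat > h.py <<'E'
import numpy as np,cv2
from scipy.spatial.transform import Rotation as R
def Rq(q): return R.from_quat(np.roll(q,-1))
def cloud(d,c):
    v,u=np.mgrid[:d.shape[0],:d.shape[1]]
    P=np.dstack([(u-c["cx"])/c["fx"]*d,(v-c["cy"])/c["fy"]*d,d])
    return P@Rq(c["orientation"]).as_matrix().T+c["origin"]
def red(p): 
    p=p.astype(int); return (p[...,2]>110)&(p[...,1]<60)&(p[...,0]<60)
E
python3 - <<'E'
from h import *
from station import imaging
for n in("top","scene"):
    z=np.load(f"{n}0.npz");p,d=z["p"],z["d"];c=imaging.camera_model(n);P=cloud(d,c)
    ok=d>0
    def rect(m,name):
        Q=P[m&ok]; r=cv2.minAreaRect(Q[:,:2].astype(np.float32)); print(n,name,len(Q),np.round(Q.mean(0),4),"z%",np.round(np.percentile(Q[:,2],[5,50,95]),4),"rect",np.round(r[0],4),np.round(r[1],4),round(r[2],2))
    m=red(p)
    if n=="scene": m=m&(p[...,2]>150)
    rect(m,"tin")
    if n=="top":
        print("red lid sample",p[182,223])
        for nm,(u0,u1,v0,v1) in dict(tray=(85,168,160,228),teapot=(170,208,160,225),jar=(236,275,165,210),inc=(280,355,170,198),str=(358,397,162,222)).items():
            b=np.zeros(m.shape,bool);b[v0:v1,u0:u1]=1
            lo=.012 if nm in("tray","inc") else .035
            zs=np.median(P[213:218,230:280,2])
            rect(b&(P[...,2]>zs-.005+lo)&~m,nm)
        # board profile along column near u=223
        for u in (222,150,300):
            print(u,[(v,*np.round(P[v,u-3:u+4].mean(0)[[0,2]],4)) for v in range(150,252,5)])
        # front edge & wall edge fits
        for nm,lo,hi in(("front",225,262),):
            pts=[]
            for u in range(20,460,10):
                col=P[lo:hi,u,2]; i=np.where(col<zs-.03)[0]
                if len(i): pts.append(P[lo+i[0]-1,u,:2])
            pts=np.array(pts); k=np.polyfit(pts[:,1],pts[:,0],1); print(nm,k,np.degrees(np.arctan(k[0])))
            pts=[]
            for u in [10,30,50,70,150,290,300,310,340,400,420,440,460]:
                col=P[120:185,u,2]; i=np.where(col>zs+.01)[0]
                if len(i): pts.append(P[120+i[-1],u,:2])
            pts=np.array(pts); k=np.polyfit(pts[:,1],pts[:,0],1); print("wall",k,np.degrees(np.arctan(k[0])))
E
```

```text
top tin 719 [0.6266 0.0387 0.0769] z% [0.0733 0.0768 0.0805] rect [0.6264 0.0378] [0.0868 0.0589] 1.11
red lid sample [ 15  20 132]
top tray 2721 [0.6097 0.3005 0.0637] z% [0.0583 0.0616 0.0723] rect [0.6047 0.3005] [0.1594 0.2222] 0.45
top teapot 1057 [0.5909 0.1223 0.1102] z% [0.0891 0.1107 0.1254] rect [0.5907 0.1253] [0.0976 0.1243] 49.04
top jar 830 [ 0.604 -0.049  0.132] z% [0.1093 0.1362 0.1396] rect [ 0.6057 -0.0489] [0.0809 0.0775] 87.87
top inc 620 [ 0.6264 -0.222   0.0621] z% [0.0582 0.0605 0.0701] rect [ 0.6262 -0.2133] [0.0361 0.175 ] 2.85
top str 768 [ 0.6222 -0.3656  0.098 ] z% [0.0943 0.0979 0.1017] rect [ 0.6046 -0.3718] [0.1236 0.0795] 13.96
222 [(150, np.float64(0.7142), np.float64(0.0697)), (155, np.float64(0.7001), np.float64(0.0713)), (160, np.float64(0.6874), np.float64(0.0662)), (165, np.float64(0.672), np.float64(0.0755)), (170, np.float64(0.6583), np.float64(0.0767)), (175, np.float64(0.6446), np.float64(0.0774)), (180, np.float64(0.6311), np.float64(0.0778)), (185, np.float64(0.6178), np.float64(0.0771)), (190, np.float64(0.6043), np.float64(0.0772)), (195,
[... 2099 characters left out ...]
4(0.0499)), (210, np.float64(0.5555), np.float64(0.05)), (215, np.float64(0.542), np.float64(0.0499)), (220, np.float64(0.5284), np.float64(0.0518)), (225, np.float64(0.5148), np.float64(0.0545)), (230, np.float64(0.5015), np.float64(0.0546)), (235, np.float64(0.4881), np.float64(0.0546)), (240, np.float64(0.4751), np.float64(-0.0002)), (245, np.float64(0.4613), np.float64(0.0003)), (250, np.float64(0.4504), np.float64(0.1752))]
front [-0.06360751  0.46896763] -3.639538739223396
wall [-0.03498974  0.63278124] -2.003947040193505<stdin>:7: RuntimeWarning: Mean of empty slice.
  ret = um.true_divide(
Traceback (most recent call last):
IndexError: index -1 is out of bounds for axis 0 with size 0
```

```bash
cat >> h.py <<'E'
def plan(dest,yaw=None,s=None):
    """print tool-frame shift (fractions) and rotvec fraction total to dest pos, tool-x heading yaw (deg), pointing down"""
    from station import telemetry
    s=s or telemetry.get_state(); r=Rq(s["eef_rot"]); p=s["tcp_pos"]
    print("tcp",np.round(p,4),"f",np.round(s["ft_force"],2),"gap",round(s["finger_gap"],4),"t",round(s["t"],2))
    dt=r.inv().apply(np.array(dest)-p); print("tool shift frac",np.round(dt/.3,4),"dist",round(float(np.linalg.norm(dt)),4))
    if yaw is not None:
        g=R.from_euler("z",yaw,degrees=True)*R.from_euler("x",180,degrees=True)
        rv=(r.inv()*g).as_rotvec(); print("rot frac",np.round(rv/2/np.pi,5),"deg",np.round(np.degrees(rv),2))
def plane_pts(uv,c,z):
    uv=np.atleast_2d(uv).astype(float)
    D=np.c_[(uv[:,0]-c["cx"])/c["fx"],(uv[:,1]-c["cy"])/c["fy"],np.ones(len(uv))]
    D=Rq(c["orientation"]).apply(D); return c["origin"]+D*((z-c["origin"][2])/D[:,2])[:,None]
def tin(p,c,z=.077):
    m=red(p).astype(np.uint8); n,l,st,_=cv2.connectedComponentsWithStats(m); i=1+st[1:,4].argmax()
    k=np.argwhere(l==i)[:,::-1]; W=plane_pts(k,c,z)[:,:2]; r=cv2.minAreaRect(W.astype(np.float32))
    C=np.cov(W.T); w,v=np.linalg.eigh(C); a=v[:,1]*np.sign(v[0,1])
    print("tin n",len(k),"mean",np.round(W.mean(0),4),"rect",np.round(r[0],4),np.round(r[1],4),round(r[2],1),"yaw pca",round(np.degrees(np.arctan2(a[1],a[0])),2)); return W
E
python3 - <<'E'
from h import *
from station import imaging
c=imaging.camera_model("top");z=np.load("top0.npz");tin(z["p"],c)
P=cloud(z["d"],c)
b=np.zeros(z["d"].shape,bool);b[160:225,170:209]=1
Q=P[b&(P[...,2]>.125)];print("teapot lid",Q.mean(0),len(Q))
b[:]=0;b[160:225,236:275]=1
Q=P[b&(P[...,2]>.125)];print("jar top",Q.mean(0),Q.min(0),Q.max(0))
plan([.60,.04,.27],3)
E
```

```text
tin n 722 mean [0.6266 0.0387] rect [0.6262 0.0375] [0.0863 0.0587] 1.3 yaw pca 0.76
teapot lid [0.57837582 0.10359633 0.27299818] 69
jar top [ 0.60433809 -0.04932371  0.16252782] [ 0.4678826  -0.08550267  0.12516482] [ 0.64464146 -0.01200083  1.21013826]
tcp [ 0.1917 -0.6206  0.2304] f [ 0.55 -0.45 -0.07] gap 0.0858 t 0.1
tool shift frac [ 1.9503 -1.7021 -0.1294] dist 0.7775
rot frac [-2.500e-04  5.000e-05  3.937e-02] deg [-0.09  0.02 14.17]
```

>>> step_arm --rows '[0.0975, -0.085, -0.0065, 0, 0, 0, 0, 0.0975, -0.085, -0.0065, 0, 0, 0, 0, 0.0975, -0.085, -0.0065, 0, 0, 0, 0, 0.0975, -0.085, -0.0065, 0, 0, 0, 0, 0.0975, -0.085, -0.0065, 0, 0, 0, 0, 0.0975, -0.085, -0.0065, 0, 0, 0, 0, 0.0975, -0.085, -0.0065, 0, 0, 0, 0, 0.0975, -0.085, -0.0065, 0, 0, 0, 0, 0.0975, -0.085, -0.0065, 0, 0, 0, 0, 0.0975, -0.085, -0.0065, 0, 0, 0, 0, 0.0975, -0.085, -0.0065, 0, 0, 0, 0, 0.0975, -0.085, -0.0065, 0, 0, 0, 0, 0.0975, -0.085, -0.0065, 0, 0, 0, 0, 0.0975, -0.085, -0.0065, 0, 0, 0, 0, 0.0975, -0.085, -0.0065, 0, 0, 0, 0, 0.0975, -0.085, -0.0065, 0, 0, 0, 0, 0.0975, -0.085, -0.0065, 0, 0, 0, 0, 0.0975, -0.085, -0.0065, 0, 0, 0, 0]'

```text
t: 1.6
tcp_pos: [0.5599, -0.0254, 0.2662]
eef_rot: [0.0, 0.989, 0.149, -0.0]
ft_force: [-0.0, -0.2, -0.6]
finger_gap: -0.0002
grip_force: 0.0
```

>>> step_arm --rows '[0, 0, 0, 0, 0, 0.01, 0, 0, 0, 0, 0, 0, 0.01, 0, 0, 0, 0, 0, 0, 0.01, 0, 0, 0, 0, 0, 0, 0.009, 0, 0, 0, 0, 0, 0, 0, 0]'

```text
t: 2.02
tcp_pos: [0.5592, -0.0269, 0.2659]
eef_rot: [0.0, 1.0, 0.027, -0.001]
ft_force: [-0.1, 0.5, 0.5]
finger_gap: -0.0001
grip_force: 0.0
```

```bash
python3 - <<'E'
from h import *
from station import imaging
plan([.60,.04,.27],3)
c=imaging.camera_model("wrist");p,d=imaging.grab_frame("wrist");np.savez("w1.npz",p=p,d=d,**c);cv2.imwrite("pics/w1.png",p)
print(c);tin(p,c);
E
```

```text
tcp [ 0.5592 -0.0269  0.2659] f [-0.08  0.46  0.47] gap -0.0001 t 2.02
tool shift frac [ 0.1479 -0.2154 -0.0139] dist 0.0785
rot frac [1.0e-05 1.6e-04 1.9e-04] deg [0.   0.06 0.07]
{'fx': 344.26482122501443, 'fy': 344.26482122501443, 'cx': 256.412164574226, 'cy': 198.5983907177646, 'origin': array([ 0.63022666, -0.02330833,  0.40803   ]), 'orientation': array([ 0.10204814,  0.71833574, -0.68132866, -0.09680499])}
tin n 5311 mean [0.6312 0.0395] rect [0.6279 0.0396] [0.0857 0.058 ] 2.1 yaw pca 6.47
```

View pics/w1.png

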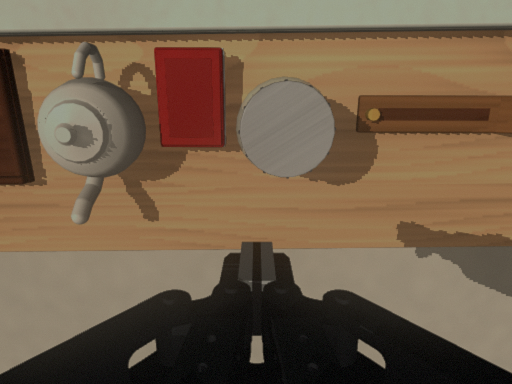

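Wrist view: tin lid spans (156–223, 48–147). Teapot knob is at (64,132), its spout tip at (80,217), and the jar cap centre at (286,128). The shelf front edge runs from (20,251) to (500,247).

```bash
python3 - <<'E'
from h import *
z=np.load("w1.npz");c={k:z[k] if z[k].ndim else float(z[k]) for k in z.files};p,d=z["p"],z["d"];P=cloud(d,c)
f=[]
for u in list(range(5,200,5))+list(range(320,395,5)):
    g=P[225:275,u,2]; i=np.where(g<.03)[0]
    if len(i) : f.append((u,225+i[0]-.5))
W=plane_pts(f,c,.0565); k=np.polyfit(W[:,1],W[:,0],1); r=W[:,0]-np.polyval(k,W[:,1]); print("front",k,"yaw",-np.degrees(np.arctan(k[0])),"res",r.std())
f=[]
for u in list(range(230,500,5)):
    g=P[20:60,u,2]; i=np.where(g>.062)[0]
    if len(i): f.append((u,20+i[-1]+.5))
W=plane_pts(f,c,.07); k2=np.polyfit(W[:,1],W[:,0],1); print("wall top edge",k2,"yaw",-np.degrees(np.arctan(k2[0])))
m=red(p)&(P[...,2]>.07)&(P[...,2]<.09)
Q=P[m]; rr=cv2.minAreaRect(Q[:,:2].astype(np.float32)); print("lid",Q.mean(0),np.median(Q[:,2]),rr)
for v in(60,80,100,120,140):
    us=np.where(red(p)[v])[0]; print(v,us.min(),us.max(),plane_pts([[us.min(),v],[us.max(),v]],c,.077)[:,:2].round(4).tolist())
for u in (165,180,195,210):
    vs=np.where(red(p)[:,u])[0]; print(u,vs.min(),vs.max(),plane_pts([[u,vs.min()],[u,vs.max()]],c,.077)[:,:2].round(4).tolist())
vs,us=np.where((P[...,2]>.13)&(P[...,2]<.145)); s=us>200
w=P[vs[s],us[s]]; print("jar",cv2.minEnclosingCircle(w[:,:2].astype(np.float32)))
b=(P[...,2]>.085)&(P[...,2]<.11)&(np.mgrid[:384,:512][1]<150)&(np.mgrid[:384,:512][0]>80)&(np.mgrid[:384,:512][0]<170); w=P[b]; print("teapot",w.min(0),w.max(0))
print("board z by x",[ (round(x,3),round(float(np.median(P[(abs(P[...,0]-x)<.004)&(P[...,1]>-.15)&(P[...,1]<-.11)][:,2])),4)) for x in np.arange(.475,.61,.015)])
E
```

```text
front [-0.06344755  0.46882024] yaw 3.6304103419008023 res 0.00031847715592221514
wall top edge [-0.03651232  0.68912358] yaw 2.0910730193688507
lid [0.63127416 0.03991706 0.07507551] 0.07511076412692844 ((0.6281297206878662, 0.040379613637924194), (0.0869494155049324, 0.059143487364053726), 2.3703763484954834)
60 155 218 [[0.6588, 0.0693], [0.6617, 0.0129]]
80 156 218 [[0.6418, 0.0688], [0.6448, 0.0125]]
100 158 219 [[0.6243, 0.0675], [0.6273, 0.0112]]
120 159 219 [[0.6063, 0.067], [0.6092, 0.0108]]
140 162 220 [[0.5877, 0.0647], [0.5907, 0.0094]]
165 47 143 [[0.67, 0.0601], [0.585, 0.0619]]
180 48 144 [[0.6699, 0.0468], [0.5848, 0.0475]]
195 48 144 [[0.6706, 0.0335], [0.5856, 0.0332]]
210 50 144 [[0.6697, 0.0201], [0.5864, 0.0189]]
jar ((0.60774827003479, -0.04862236604094505), 0.03846709802746773)
teapot [0.55964566 0.08123545 0.08500608] [0.63828993 0.16634273 0.1099933 ]
board z by x [(np.float64(0.475), 0.0537), (np.float64(0.49), 0.0532), (np.float64(0.505), 0.052), (np.float64(0.52), 0.0511), (np.float64(0.535), 0.0499), (np.float64(0.55), 0.0491), (np.float64(0.565), 0.0491), (np.float64(0.58), 0.0491), (np.float64(0.595), 0.0491), (np.float64(0.61), 0.0562)]
```

```bash
python3 - <<'E'
from h import *
plan([.6275,.039,.084],3)
E
```

```text
tcp [ 0.5592 -0.027   0.266 ] f [-0.41  0.4  -0.7 ] gap -0.0004 t 2.07
tool shift frac [ 0.2401 -0.2069  0.6064] dist 0.2053
rot frac [1.0e-05 1.3e-04 5.8e-04] deg [0.   0.05 0.21]
```

>>> step_arm --rows '[0.08, -0.069, 0, 0, 0, 0, 0, 0.08, -0.069, 0, 0, 0, 0, 0, 0.08, -0.069, 0, 0, 0, 0.0006, 0, 0, 0, 0.1, 0, 0, 0, 0, 0, 0, 0.12, 0, 0, 0, 0, 0, 0, 0.12, 0, 0, 0, 0, 0, 0, 0.11, 0, 0, 0, 0, 0, 0, 0.08, 0, 0, 0, 0, 0, 0, 0.05, 0, 0, 0, 0, 0, 0, 0.015, 0, 0, 0, 0, 0, 0, 0, 0, 0, 0, 0]'

```text
t: 2.98
tcp_pos: [0.627, 0.0387, 0.0864]
eef_rot: [-0.0, 1.0, 0.026, -0.001]
ft_force: [-0.5, 0.5, 0.1]
finger_gap: 0.0003
grip_force: 0.0
```

>>> step_arm --rows '[0, 0, 0.005, 0, 0, 0, 0, 0, 0, 0.005, 0, 0, 0, 0, 0, 0, 0.005, 0, 0, 0, 0, 0, 0, 0.0035, 0, 0, 0, 0, 0, 0, 0.0035, 0, 0, 0, 0, 0, 0, 0, 0, 0, 0, 0]'

```text
t: 3.48
tcp_pos: [0.628, 0.0389, 0.0815]
eef_rot: [0.0, 1.0, 0.025, 0.0]
ft_force: [-0.3, 0.0, -0.2]
finger_gap: 0.0002
grip_force: 0.0
```

>>> step_arm --rows '[0, 0, 0.002, 0, 0, 0, 0, 0, 0, 0, 0, 0, 0, 0, 0, 0, 0, 0, 0, 0, 0]'

```text
t: 3.73
tcp_pos: [0.6279, 0.0389, 0.0807]
eef_rot: [0.0, 1.0, 0.025, 0.0]
ft_force: [-0.2, -0.1, 0.6]
finger_gap: -0.0001
grip_force: 0.0
```

>>> step_arm --rows '[0, 0, 0.002, 0, 0, 0, 0, 0, 0, 0.002, 0, 0, 0, 0, 0, 0, 0, 0, 0, 0, 0, 0, 0, 0, 0, 0, 0, 0]'

```text
t: 4.07
tcp_pos: [0.6279, 0.0389, 0.0794]
eef_rot: [0.0, 1.0, 0.025, -0.0]
ft_force: [0.4, 0.3, 0.3]
finger_gap: 0.0001
grip_force: 0.0
```

>>> step_arm --rows '[0, 0, 0.002, 0, 0, 0, 0, 0, 0, 0.001, 0, 0, 0, 0, 0, 0, 0, 0, 0, 0, 0, 0, 0, 0, 0, 0, 0, 0]'

```text
t: 4.4
tcp_pos: [0.6279, 0.0389, 0.0785]
eef_rot: [0.0, 1.0, 0.025, -0.0]
ft_force: [-0.3, -0.6, -0.2]
finger_gap: -0.0005
grip_force: 0.0
```

>>> step_arm --rows '[0, 0, 0.002, 0, 0, 0, 0, 0, 0, 0.001, 0, 0, 0, 0, 0, 0, 0, 0, 0, 0, 0, 0, 0, 0, 0, 0, 0, 0]'

```text
t: 4.73
tcp_pos: [0.6279, 0.0389, 0.0776]
eef_rot: [0.0, 1.0, 0.025, -0.0]
ft_force: [-0.5, 0.0, -0.2]
finger_gap: -0.0
grip_force: 0.0
```

>>> step_arm --rows '[0, 0, 0.002, 0, 0, 0, 0, 0, 0, 0, 0, 0, 0, 0, 0, 0, 0, 0, 0, 0, 0]'

```text
t: 4.98
tcp_pos: [0.6279, 0.0389, 0.077]
eef_rot: [0.0, 1.0, 0.025, -0.0]
ft_force: [0.3, 0.0, 0.5]
finger_gap: 0.0002
grip_force: 0.0
```

>>> step_arm --rows '[0, 0, 0.002, 0, 0, 0, 0, 0, 0, 0, 0, 0, 0, 0, 0, 0, 0, 0, 0, 0, 0]'

```text
t: 5.23
tcp_pos: [0.6279, 0.0389, 0.0764]
eef_rot: [0.0, 1.0, 0.025, -0.0]
ft_force: [-0.4, 0.5, 0.6]
finger_gap: -0.0002
grip_force: 0.0
```

>>> step_arm --rows '[0, 0, 0.0015, 0, 0, 0, 0, 0, 0, 0, 0, 0, 0, 0, 0, 0, 0, 0, 0, 0, 0]'

```text
t: 5.48
tcp_pos: [0.6279, 0.0389, 0.076]
eef_rot: [0.0, 1.0, 0.025, -0.0]
ft_force: [0.3, -0.8, -0.6]
finger_gap: 0.0001
grip_force: 0.0
```

>>> step_arm --rows '[0, 0, 0.002, 0, 0, 0, 0, 0, 0, 0, 0, 0, 0, 0, 0, 0, 0, 0, 0, 0, 0]'

```text
t: 5.73
tcp_pos: [0.628, 0.0389, 0.0755]
eef_rot: [0.0, 1.0, 0.025, 0.0]
ft_force: [-0.6, 0.3, 0.5]
finger_gap: 0.0001
grip_force: 0.5
```

>>> step_arm --rows '[0, 0, 0.0015, 0, 0, 0, 0, 0, 0, 0, 0, 0, 0, 0, 0, 0, 0, 0, 0, 0, 0]'

```text
t: 5.98
tcp_pos: [0.628, 0.0389, 0.0752]
eef_rot: [0.0, 1.0, 0.025, 0.0]
ft_force: [-1.7, -0.3, 2.9]
finger_gap: -0.0001
grip_force: 1.7
```

>>> step_arm --rows '[0, 0, 0.0015, 0, 0, 0, 0, 0, 0, 0, 0, 0, 0, 0, 0, 0, 0, 0, 0, 0, 0]'

```text
t: 6.23
tcp_pos: [0.628, 0.0389, 0.075]
eef_rot: [0.0, 1.0, 0.025, 0.0]
ft_force: [-1.1, 0.1, 5.5]
finger_gap: 0.0002
grip_force: 2.8
```

>>> step_arm --rows '[0, 0, 0.0013, 0, 0, 0, 0, 0, 0, 0, 0, 0, 0, 0, 0, 0, 0, 0, 0, 0, 0, -0.004, 0, 0, 0, 0, 0, 0, -0.005, 0, 0, 0, 0, 0, 0, -0.005, 0, 0, 0, 0, 0, 0, -0.005, 0, 0, 0, 0, 0, 0, -0.005, 0, 0, 0, 0, 0, 0, -0.005, 0, 0, 0, 0, 0, 0, -0.005, 0, 0, 0, 0, 0, 0]'

```text
t: 7.07
tcp_pos: [0.6192, 0.0386, 0.075]
eef_rot: [-0.0, 1.0, 0.025, 0.002]
ft_force: [3.9, 0.0, 5.7]
finger_gap: 0.0002
grip_force: 2.7
```

```bash
python3 - <<'E'
from h import *
from station import imaging
plan([.533,.034,.076],3)
c=imaging.camera_model("wrist");p,d=imaging.grab_frame("wrist");cv2.imwrite("pics/w2.png",p)
tin(p,c,.076)
c=imaging.camera_model("top");p,d=imaging.grab_frame("top");tin(p,c,.076)
E
```

```text
tcp [0.6192 0.0386 0.075 ] f [3.94 0.03 5.65] gap 0.0002 t 7.07
tool shift frac [-0.2877  0.0008 -0.0044] dist 0.0863
rot frac [-5.0e-05 -5.6e-04 -2.2e-04] deg [-0.02 -0.2  -0.08]
tin n 12413 mean [0.6422 0.0428] rect [0.6323 0.0397] [0.0623 0.0592] 2.7 yaw pca -63.57Traceback (most recent call last):
  File "<stdin>", line 6, in <module>
  File "h.py", line 24, in tin
    m=red(p).astype(np.uint8); n,l,st,_=cv2.connectedComponentsWithStats(m); i=1+st[1:,4].argmax()
                                                                                 ~~~~~~~~~~~~~~~^^
ValueError: attempt to get argmax of an empty sequence
```

View pics/w2.png

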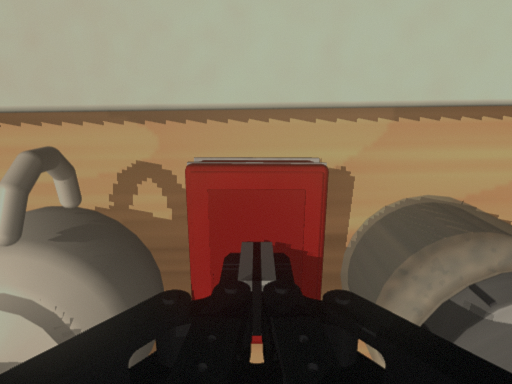

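Wrist view: the tin's back edge is at row 163, spanning columns 187–328, so I can track it while drawing. The wall is well behind it. The fingertip is at (257,245).

```bash
cat >> h.py <<'E'
def back(z=.0755):
    from station import imaging,telemetry
    s=telemetry.get_state();c=imaging.camera_model("wrist");p,d=imaging.grab_frame("wrist")
    m=red(p); e=[]
    for u in range(200,320,4):
        v=np.where(m[100:300,u])[0]
        if len(v): e.append((u,100+v[0]))
    W=plane_pts(e,c,z); k=np.polyfit(W[:,1],W[:,0],1); y=s["tcp_pos"][1]
    x=np.median(W[:,0]-k[0]*(W[:,1]-y))
    us=np.where(m[200])[0]; L=plane_pts([[us.min(),200],[us.max(),200]],c,z)[:,1]
    print("back edge x",round(x,4),"yaw",round(-np.degrees(np.arctan(k[0])),2),"sides y",L.round(4),"back-tcp",round(x-s["tcp_pos"][0],4),"tcp",s["tcp_pos"].round(4),"f",s["ft_force"].round(1))
E
python3 -c "
from h import *
back()"
```

```text
back edge x 0.6627 yaw 2.59 sides y [0.0701 0.011 ] back-tcp 0.0439 tcp [0.6189 0.0386 0.075 ] f [3.6 0.2 5.5]
```

>>> step_arm --rows '[-0.003, 0, 0.001, 0, 0, 0, 0, -0.006, 0, 0, 0, 0, 0, 0, -0.007, 0, 0, 0, 0, 0, 0, -0.007, 0, 0, 0, 0, 0, 0, -0.007, 0, 0, 0, 0, 0, 0, -0.007, 0, 0, 0, 0, 0, 0, -0.007, 0, 0, 0, 0, 0, 0, -0.007, 0, 0, 0, 0, 0, 0]'

```text
t: 7.88
tcp_pos: [0.6042, 0.0379, 0.0749]
eef_rot: [-0.0, 1.0, 0.025, 0.002]
ft_force: [3.3, -0.3, 5.7]
finger_gap: -0.0002
grip_force: 3.1
```

```bash
python3 -c "
from h import *
back()"
```

```text
back edge x 0.6485 yaw 2.89 sides y [0.069  0.0103] back-tcp 0.0443 tcp [0.6042 0.0379 0.0749] f [ 3.3 -0.3  5.7]
```

>>> step_arm --rows '[-0.006, 0, 0.0005, 0, 0, 0, 0, -0.007, 0, 0, 0, 0, 0, 0, -0.007, 0, 0, 0, 0, 0, 0, -0.007, 0, 0, 0, 0, 0, 0, -0.007, 0, 0, 0, 0, 0, 0, -0.007, 0, 0, 0, 0, 0, 0, -0.007, 0, 0, 0, 0, 0, 0]'

```text
t: 8.52
tcp_pos: [0.5901, 0.0372, 0.0749]
eef_rot: [-0.0, 1.0, 0.025, 0.002]
ft_force: [4.5, 0.3, 6.1]
finger_gap: 0.0002
grip_force: 3.3
```

>>> step_arm --rows '[-0.007, 0, 0, 0, 0, 0, 0, -0.007, 0, 0, 0, 0, 0, 0, -0.007, 0, 0, 0, 0, 0, 0, -0.005, 0, 0, 0, 0, 0, 0]'

```text
t: 8.85
tcp_pos: [0.5822, 0.0368, 0.0748]
eef_rot: [-0.0, 1.0, 0.025, 0.002]
ft_force: [4.7, -0.7, 5.9]
finger_gap: -0.0001
grip_force: 3.3
```

```bash
python3 -c "
from h import *
back()"
```

```text
back edge x 0.6265 yaw 2.89 sides y [0.0683 0.0092] back-tcp 0.0443 tcp [0.5822 0.0368 0.0748] f [ 4.7 -0.7  5.9]
```

>>> step_arm --rows '[-0.003, 0, 0.001, 0, 0, 0, 0, -0.006, 0, 0, 0, 0, 0, 0, -0.006, 0, 0, 0, 0, 0, 0, -0.006, 0, 0, 0, 0, 0, 0]'

```text
t: 9.23
tcp_pos: [0.5766, 0.0366, 0.0748]
eef_rot: [-0.0, 1.0, 0.026, 0.003]
ft_force: [5.4, -0.7, 7.4]
finger_gap: 0.0003
grip_force: 3.7
```

>>> step_arm --rows '[-0.006, 0, 0, 0, 0, 0, 0, -0.006, 0, 0, 0, 0, 0, 0, -0.006, 0, 0, 0, 0, 0, 0]'

```text
t: 9.48
tcp_pos: [0.5715, 0.0363, 0.075]
eef_rot: [-0.0, 1.0, 0.025, 0.003]
ft_force: [5.2, 0.3, 8.1]
finger_gap: -0.0003
grip_force: 4.0
```

>>> step_arm --rows '[-0.006, 0, -0.0002, 0, 0, 0, 0, -0.006, 0, -0.0002, 0, 0, 0, 0, -0.006, 0, -0.0002, 0, 0, 0, 0]'

```text
t: 9.73
tcp_pos: [0.5662, 0.0361, 0.0752]
eef_rot: [-0.0, 1.0, 0.025, 0.003]
ft_force: [6.3, 0.4, 7.5]
finger_gap: 0.0
grip_force: 4.0
```

>>> step_arm --rows '[-0.006, 0, -0.0003, 0, 0, 0, 0, -0.006, 0, -0.0003, 0, 0, 0, 0, -0.006, 0, -0.0003, 0, 0, 0, 0]'

```text
t: 9.98
tcp_pos: [0.5607, 0.0358, 0.0754]
eef_rot: [-0.0, 1.0, 0.026, 0.003]
ft_force: [6.2, -0.0, 7.0]
finger_gap: 0.0002
grip_force: 3.9
```

```bash
python3 -c "
from h import *
back()"
```

```text
back edge x 0.6049 yaw 2.89 sides y [0.0649 0.0081] back-tcp 0.0442 tcp [0.5607 0.0358 0.0754] f [ 6.2 -0.   7. ]
```

>>> step_arm --rows '[-0.006, 0, 0.0004, 0, 0, 0, 0, -0.006, 0, 0, 0, 0, 0, 0, -0.006, 0, 0, 0, 0, 0, 0]'

```text
t: 10.28
tcp_pos: [0.5557, 0.0356, 0.0755]
eef_rot: [-0.0, 1.0, 0.026, 0.004]
ft_force: [6.6, 0.0, 9.6]
finger_gap: -0.0002
grip_force: 4.4
```

>>> step_arm --rows '[-0.006, 0, -0.0002, 0, 0, 0, 0, -0.006, 0, -0.0002, 0, 0, 0, 0, -0.006, 0, -0.0002, 0, 0, 0, 0]'

```text
t: 10.53
tcp_pos: [0.5504, 0.0353, 0.0757]
eef_rot: [-0.0, 1.0, 0.025, 0.004]
ft_force: [5.8, 1.0, 8.0]
finger_gap: 0.0
grip_force: 4.4
```

```bash
python3 -c "
from h import *
back()"
```

```text
back edge x 0.5945 yaw 2.89 sides y [0.0662 0.0075] back-tcp 0.0441 tcp [0.5504 0.0353 0.0757] f [5.8 1.  8. ]
```

>>> step_arm --rows '[-0.006, 0, -0.0002, 0, 0, 0, 0, -0.006, 0, -0.0002, 0, 0, 0, 0, -0.006, 0, -0.0002, 0, 0, 0, 0]'

```text
t: 10.83
tcp_pos: [0.5451, 0.0351, 0.0759]
eef_rot: [-0.0, 1.0, 0.025, 0.004]
ft_force: [6.4, -0.6, 8.5]
finger_gap: 0.0003
grip_force: 4.5
```

>>> step_arm --rows '[-0.006, 0, -0.0002, 0, 0, 0, 0, -0.006, 0, -0.0002, 0, 0, 0, 0, -0.006, 0, -0.0002, 0, 0, 0, 0]'

```text
t: 11.08
tcp_pos: [0.5397, 0.0348, 0.0761]
eef_rot: [-0.0, 1.0, 0.026, 0.004]
ft_force: [6.1, 0.3, 9.4]
finger_gap: -0.0003
grip_force: 4.5
```

>>> step_arm --rows '[-0.006, 0, -0.0002, 0, 0, 0, 0, -0.006, 0, -0.0002, 0, 0, 0, 0, -0.006, 0, -0.0002, 0, 0, 0, 0]'

```text
t: 11.33
tcp_pos: [0.5344, 0.0345, 0.0763]
eef_rot: [-0.0, 1.0, 0.025, 0.004]
ft_force: [6.6, 0.5, 9.0]
finger_gap: 0.0001
grip_force: 4.6
```

```bash
python3 -c "
from h import *
back()"
```

```text
back edge x 0.5788 yaw 2.6 sides y [0.0659 0.0066] back-tcp 0.0443 tcp [0.5344 0.0345 0.0763] f [6.6 0.5 9. ]
```

>>> step_arm --rows '[0, 0, -0.01, 0, 0, 0, 0, 0, 0, -0.03, 0, 0, 0, 0, 0, 0, -0.08, 0, 0, 0, 0, -0.05, 0, -0.1, 0, 0, 0, 1, -0.06, 0, -0.1, 0, 0, 0, 1, -0.06, 0, -0.1, 0, 0, 0, 1, -0.05, 0, -0.08, 0, 0, 0, 1, 0, 0, 0, 0, 0, 0, 1, 0, 0, 0, 0, 0, 0, 1]'

```text
t: 12.13
tcp_pos: [0.464, 0.0303, 0.2253]
eef_rot: [0.0, 1.0, 0.025, 0.0]
ft_force: [-0.4, 1.1, -0.2]
finger_gap: 0.0723
grip_force: 0.0
```

```bash
python3 - <<'E'
from h import *
from station import imaging
plan([.52,.034,.10],3)
c=imaging.camera_model("wrist");p,d=imaging.grab_frame("wrist");np.savez("w3.npz",p=p,d=d,**c);cv2.imwrite("pics/w3.png",p)
tin(p,c,.077)
c=imaging.camera_model("top");p,d=imaging.grab_frame("top");np.savez("t3.npz",p=p,d=d,**c)
E
```

```text
tcp [0.464  0.0303 0.2253] f [-0.43  1.13 -0.21] gap 0.0723 t 12.13
tool shift frac [ 0.1867 -0.0032  0.4178] dist 0.1373
rot frac [ 0.00016 -0.0001  -0.00027] deg [ 0.06 -0.04 -0.1 ]
tin n 1773 mean [0.5266 0.0466] rect [0.5325 0.0364] [0.0836 0.0581] 3.7 yaw pca 16.21
```

View pics/w3.png

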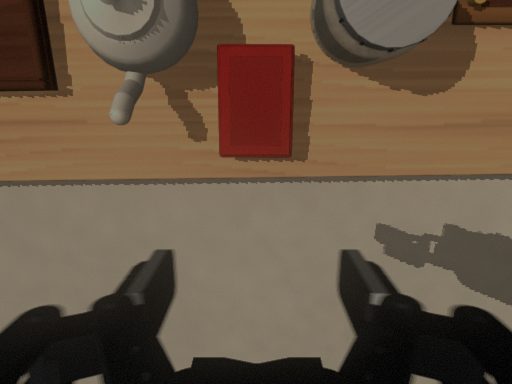

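Wrist view: the tin now spans (218–294, 44–157), clear of the jar and teapot, with the shelf front edge at row 181. The fingers are open.

```bash
sed -i 's/^    p=p.astype(int); return.*/    p=p.astype(int); return (p[...,2]>60)\&(p[...,2]>3*p[...,1])\&(p[...,2]>3*p[...,0])/' h.py; sed -n 8,12p h.py; python3 - <<'E'
from h import *
z=np.load("w3.npz");c={k:z[k] if z[k].ndim else float(z[k]) for k in z.files};W=tin(z["p"],c,.077)
P=cloud(z["d"],c);m=red(z["p"])&(P[...,2]>.068)&(P[...,2]<.09);Q=P[m];A=np.c_[Q[:,0]-.533,Q[:,1]-.035,np.ones(len(Q))];print("lid plane",np.linalg.lstsq(A,Q[:,2],rcond=None)[0])
print("rect",cv2.minAreaRect(Q[:,:2].astype(np.float32)))
f=[]
for u in list(range(5,500,5)):
    g=P[165:200,u,2]; i=np.where(g<.03)[0]
    if len(i): f.append((u,165+i[0]-.5))
W=plane_pts(f,c,.0555);k=np.polyfit(W[:,1],W[:,0],1);print("front",k)
z=np.load("t3.npz");c={k:z[k] if z[k].ndim else float(z[k]) for k in z.files};p,d=z["p"],z["d"]
P=cloud(d,c)
b=np.zeros(d.shape,bool);b[150:235,80:172]=1
# rim of tray
m=b&(P[...,2]>.053)&(P[...,2]<.085)&(p.astype(int).sum(2)<230)
for it in range(1):
    k=np.argwhere(cv2.morphologyEx(m.astype(np.uint8),cv2.MORPH_OPEN,np.ones((3,3))))[:,::-1]
    W=plane_pts(k,c,.068);print("tray",cv2.minAreaRect(W[:,:2].astype(np.float32)),W[:,:2].mean(0))
E
```

```text
def red(p): 
    p=p.astype(int); return (p[...,2]>60)&(p[...,2]>3*p[...,1])&(p[...,2]>3*p[...,0])
def plan(dest,yaw=None,s=None):
    """print tool-frame shift (fractions) and rotvec fraction total to dest pos, tool-x heading yaw (deg), pointing down"""
    from station import telemetry
tin n 8003 mean [0.5354 0.0347] rect [0.5325 0.0345] [0.0874 0.06  ] 2.6 yaw pca 3.11
lid plane [-0.04188488 -0.00455059  0.076743  ]
rect ((0.5328106880187988, 0.034708600491285324), (0.08806309103965759, 0.06074335053563118), 2.5194687843322754)
front [-0.06367547  0.46752126]
tray ((0.5938521027565002, 0.29410451650619507), (0.130055770277977, 0.17111380398273468), 3.317471504211426) [0.59333984 0.29474224]
```

```bash
python3 - <<'E'
from h import *
plan([.529,.0346,.12],2.7)
E
```

```text
tcp [0.464  0.0303 0.2235] f [-0.41  0.69 -0.35] gap 0.0845 t 12.23
tool shift frac [ 0.2178 -0.0034  0.3446] dist 0.1223
rot frac [3.0e-05 3.8e-04 5.6e-04] deg [0.01 0.14 0.2 ]
```

>>> step_arm --rows '[0.07, -0.001, 0.05, 0, -0.003, 0.0005, 1, 0.07, -0.001, 0.08, 0, -0.0033, 0, 1, 0.07, -0.001, 0.08, 0, 0, 0, 1, 0.008, 0, 0.08, 0, 0, 0, 1, 0, 0, 0.05, 0, 0, 0, 1, 0, 0, 0, 0, 0, 0, 1, 0, 0, 0, 0, 0, 0, 1]'

```text
t: 12.82
tcp_pos: [0.5259, 0.0347, 0.1191]
eef_rot: [0.0, 0.999, 0.024, -0.022]
ft_force: [1.2, 0.4, -0.1]
finger_gap: 0.0854
grip_force: 0.0
```

```bash
python3 - <<'E'
from h import *
plan([.529,.0346,.052],2.7)
E
```

```text
tcp [0.5259 0.0347 0.1191] f [ 1.2   0.39 -0.07] gap 0.0854 t 12.82
tool shift frac [0.0204 0.0009 0.2228] dist 0.0671
rot frac [-6.00e-05  7.13e-03  1.70e-04] deg [-0.02  2.57  0.06]
```

>>> step_arm --rows '[0.01, 0, 0.04, 0, 0, 0, 1, 0.01, 0, 0.06, 0, 0, 0, 1, 0, 0, 0.05, 0, 0, 0, 1, 0, 0, 0.03, 0, 0, 0, 1, 0, 0, 0.02, 0, 0, 0, 1, 0, 0, 0.015, 0, 0, 0, 1, 0, 0, 0.005, 0, 0, 0, 1, 0, 0, 0, 0, 0, 0, 1, 0, 0, 0, 0, 0, 0, 1]'

```text
t: 13.57
tcp_pos: [0.5311, 0.0348, 0.0556]
eef_rot: [0.0, 1.0, 0.024, -0.019]
ft_force: [-0.1, 0.2, 0.6]
finger_gap: 0.0854
grip_force: 0.0
```

>>> step_arm --rows '[0, 0, 0.01, 0, 0, 0, 1, 0, 0, 0.002, 0, 0, 0, 1, 0, 0, 0, 0, 0, 0, 0.78, 0, 0, 0, 0, 0, 0, 0.78, 0, 0, 0, 0, 0, 0, 0.78]'

```text
t: 13.98
tcp_pos: [0.5306, 0.0347, 0.0515]
eef_rot: [0.0, 1.0, 0.024, -0.02]
ft_force: [-0.1, 0.0, -0.5]
finger_gap: 0.0666
grip_force: 0.0
```

```bash
python3 - <<'E'
from h import *
from station import imaging
plan([.529,.0346,.052],2.7)
p,d=imaging.grab_frame("scene");cv2.imwrite("pics/s4.png",cv2.resize(p[80:240,170:370],None,fx=3,fy=3,interpolation=3))
E
```

```text
tcp [0.5306 0.0347 0.0515] f [-0.06  0.01 -0.46] gap 0.0666 t 13.98
tool shift frac [-0.0052  0.0001 -0.0015] dist 0.0016
rot frac [1.00e-05 6.28e-03 1.00e-04] deg [0.   2.26 0.03]
```

View pics/s4.png

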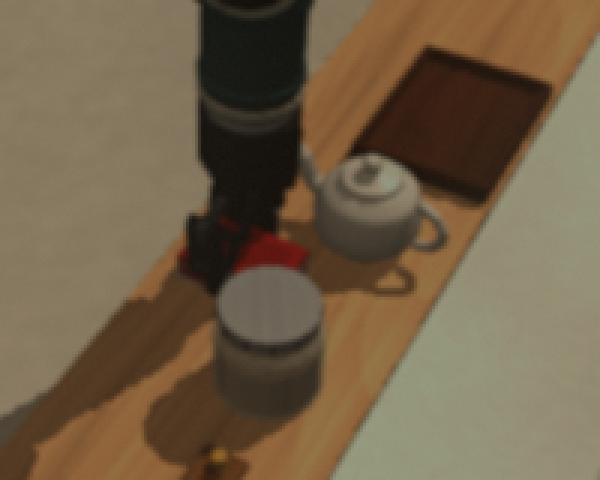

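The crop shows the fingers straddling the tin at about (240,245), with the jar and teapot clear and no contact force. Closing now.

>>> step_arm --rows '[0, 0, 0, 0, 0, 0, 0.72, 0, 0, 0, 0, 0, 0, 0.7, 0, 0, 0, 0, 0, 0, 0, 0, 0, 0, 0, 0, 0, 0, 0, 0, 0, 0, 0, 0, 0, 0, 0, 0, 0, 0, 0, 0]'

```text
t: 14.53
tcp_pos: [0.5306, 0.0347, 0.0519]
eef_rot: [0.001, 1.0, 0.024, -0.02]
ft_force: [-1.8, -0.6, 4.9]
finger_gap: 0.0605
grip_force: 63.5
```

>>> step_arm --rows '[0, 0, -0.01, 0, 0, 0, 0, 0, 0, -0.02, 0, 0, 0, 0, 0, 0, -0.03, 0, 0, 0, 0, 0, 0, -0.03, 0, 0, 0, 0, 0, 0, 0, 0, 0, 0, 0]'

```text
t: 14.95
tcp_pos: [0.5331, 0.035, 0.0805]
eef_rot: [0.0, 1.0, 0.024, -0.018]
ft_force: [-0.3, 0.7, -1.9]
finger_gap: 0.0609
grip_force: 65.8
```

>>> step_arm --rows '[0, 0, -0.06, 0, 0, 0, 0, 0, 0, -0.08, 0, 0, 0, 0, 0, 0, -0.08, 0, 0, 0, 0, 0, 0, -0.08, 0, 0, 0, 0, 0, 0, -0.06, 0, 0.003, 0, 0, 0, 0, -0.03, 0, 0.003, 0, 0, 0, 0, 0, 0, 0, 0, 0]'

```text
t: 15.53
tcp_pos: [0.5366, 0.0351, 0.1974]
eef_rot: [0.0, 1.0, 0.024, 0.001]
ft_force: [0.1, 0.2, -3.0]
finger_gap: 0.0608
grip_force: 66.5
```

```bash
python3 - <<'E'
from h import *
plan([.592,.294,.19],3.3)
E
```

```text
tcp [0.5366 0.0351 0.1974] f [ 0.14  0.22 -2.99] gap 0.0608 t 15.53
tool shift frac [ 0.2256 -0.8533  0.0248] dist 0.2649
rot frac [ 8.00e-05 -4.20e-04 -1.55e-03] deg [ 0.03 -0.15 -0.56]
```

>>> step_arm --rows '[0.02, -0.06, 0, 0, 0, 0, 0, 0.025, -0.1, 0, 0, 0, 0, 0, 0.03, -0.11, 0, 0, 0, 0, 0, 0.03, -0.11, 0, 0, 0, 0, 0, 0.03, -0.11, 0, 0, 0, 0, 0, 0.03, -0.11, 0, 0, 0, 0, 0, 0.03, -0.11, 0, 0, 0, 0, 0, 0.02, -0.09, 0, 0, 0, 0, 0, 0.01, -0.05, 0, 0, -0.0004, -0.0015, 0, 0, 0, 0, 0, 0, 0, 0, 0, 0, 0, 0, 0, 0, 0]'

```text
t: 16.45
tcp_pos: [0.5899, 0.2935, 0.1929]
eef_rot: [0.001, 1.0, 0.03, -0.004]
ft_force: [1.0, -0.9, -3.4]
finger_gap: 0.0605
grip_force: 66.4
```

```bash
python3 - <<'E'
from h import *
from station import imaging
plan([.592,.294,.075],3.3)
c=imaging.camera_model("wrist");p,d=imaging.grab_frame("wrist");np.savez("w5.npz",p=p,d=d,**c);cv2.imwrite("pics/w5.png",p)
P=cloud(d,c);m=red(p);Q=P[m&(d>0)];Q=Q[abs(Q[:,2]-np.median(Q[:,2]))<.01];A=np.c_[Q[:,0]-.592,Q[:,1]-.294,np.ones(len(Q))];print("lid plane",np.linalg.lstsq(A,Q[:,2],rcond=None)[0],len(Q),cv2.minAreaRect(Q[:,:2].astype(np.float32)))
E
```

```text
tcp [0.5899 0.2935 0.1929] f [ 1.05 -0.91 -3.37] gap 0.0605 t 16.45
tool shift frac [ 0.01   -0.0016  0.3928] dist 0.1179
rot frac [0.00019 0.00124 0.00028] deg [0.07 0.45 0.1 ]
lid plane [-0.01645369 -0.00284937  0.21759223] 29711 ((0.5944290161132812, 0.2937573492527008), (0.08426233381032944, 0.06198631227016449), 3.296398878097534)
```

View pics/w5.png

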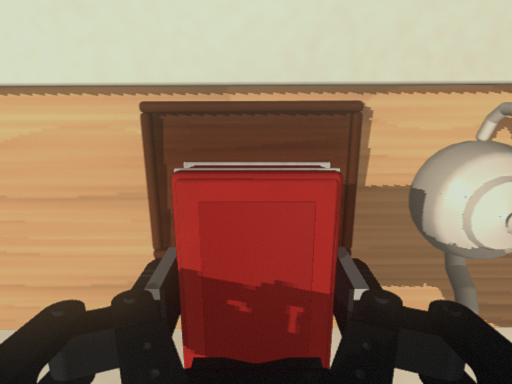

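Wrist view: the tin is held level over the tray. The tray's back rim corners are at (142,106) and (362,104).

```bash
python3 - <<'E'
from h import *
z=np.load("w5.npz");c={k:z[k] if z[k].ndim else float(z[k]) for k in z.files}
W=plane_pts([[142,103],[362,101],[142,110],[152,230],[352,230]],c,.0675);print(W.round(4))
P=cloud(z["d"],c);print("floor z",np.median(P[120:155,180:330,2]),"board",np.median(P[120:200,20:120,2]),"rim",np.median(P[104:109,200:300,2]))
E
```

```text
[[0.6521 0.3826 0.0675]
 [0.6632 0.2186 0.0675]
 [0.647  0.3827 0.0675]
 [0.5504 0.3779 0.0675]
 [0.5601 0.2119 0.0675]]
floor z 0.05709142029882869 board 0.04908443008067853 rim 0.06705619523017456
```

>>> step_arm --rows '[0.005, 0, 0.05, 0, 0.0012, 0, 0, 0.005, 0, 0.08, 0, 0.0013, 0, 0, 0, 0, 0.08, 0, 0, 0, 0, 0, 0, 0.06, 0, 0, 0, 0, 0, 0, 0.04, 0, 0, 0, 0, 0, 0, 0.03, 0, 0, 0, 0, 0, 0, 0.02, 0, 0, 0, 0, 0, 0, 0, 0, 0, 0, 0, 0, 0, 0, 0, 0, 0, 0]'

```text
t: 17.25
tcp_pos: [0.5955, 0.2931, 0.0876]
eef_rot: [-0.0, 1.0, 0.028, 0.006]
ft_force: [1.3, 0.9, -2.4]
finger_gap: 0.0607
grip_force: 66.4
```

```bash
python3 - <<'E'
from h import *
from station import imaging
plan([.592,.295,.064],3.3)
c=imaging.camera_model("wrist");p,d=imaging.grab_frame("wrist")
P=cloud(d,c);m=red(p);m[200:]=0;Q=P[m&(d>0)];print(np.median(Q[:,2]));Q=Q[abs(Q[:,2]-np.median(Q[:,2]))<.004];A=np.c_[Q[:,0]-.595,Q[:,1]-.294,np.ones(len(Q))];print("lid plane",np.linalg.lstsq(A,Q[:,2],rcond=None)[0],len(Q))
E
```

```text
tcp [0.5955 0.2931 0.0876] f [ 1.27  0.85 -2.43] gap 0.0607 t 17.25
tool shift frac [-0.0121 -0.007   0.0787] dist 0.024
rot frac [-4.00e-05 -1.91e-03 -1.20e-04] deg [-0.01 -0.69 -0.04]
0.11239886130250056
lid plane [-0.25093693 -0.01502977  0.12267445] 4827
```

>>> step_arm --rows '[-0.006, -0.004, 0.02, 0, 0, 0, 0, -0.006, -0.003, 0.02, 0, 0, 0, 0, 0, 0, 0.015, 0, 0, 0, 0, 0, 0, 0.012, 0, 0, 0, 0, 0, 0, 0.008, 0, 0, 0, 0, 0, 0, 0, 0, 0, 0, 0, 0, 0, 0, 0, 0, 0, 0]'

```text
t: 17.88
tcp_pos: [0.5916, 0.295, 0.0644]
eef_rot: [-0.0, 1.0, 0.029, 0.006]
ft_force: [0.7, -0.1, -2.4]
finger_gap: 0.0602
grip_force: 66.4
```

>>> step_arm --rows '[0, 0, 0.005, 0, 0, 0, 0, 0, 0, 0, 0, 0, 0, 0, 0, 0, 0, 0, 0, 0, 0]'

```text
t: 18.13
tcp_pos: [0.5917, 0.295, 0.0632]
eef_rot: [-0.0, 1.0, 0.029, 0.006]
ft_force: [-0.5, -0.4, -2.8]
finger_gap: 0.0606
grip_force: 66.4
```

>>> step_arm --rows '[0, 0, 0.004, 0, 0, 0, 0, 0, 0, 0.003, 0, 0, 0, 0, 0, 0, 0, 0, 0, 0, 0, 0, 0, 0, 0, 0, 0, 0]'

```text
t: 18.47
tcp_pos: [0.5916, 0.295, 0.0609]
eef_rot: [-0.0, 1.0, 0.029, 0.006]
ft_force: [0.0, 0.2, -2.1]
finger_gap: 0.0604
grip_force: 66.4
```

>>> step_arm --rows '[0, 0, 0.003, 0, 0, 0, 0, 0, 0, 0, 0, 0, 0, 0, 0, 0, 0, 0, 0, 0, 0]'

```text
t: 18.72
tcp_pos: [0.5916, 0.295, 0.06]
eef_rot: [-0.0, 1.0, 0.029, 0.006]
ft_force: [-0.2, 0.9, -3.2]
finger_gap: 0.0608
grip_force: 66.4
```

>>> step_arm --rows '[0, 0, 0.002, 0, 0, 0, 0, 0, 0, 0, 0, 0, 0, 0, 0, 0, 0, 0, 0, 0, 0]'

```text
t: 18.97
tcp_pos: [0.5916, 0.295, 0.0594]
eef_rot: [-0.0, 1.0, 0.029, 0.006]
ft_force: [-0.2, -1.8, -2.4]
finger_gap: 0.0605
grip_force: 66.4
```

>>> step_arm --rows '[0, 0, 0.002, 0, 0, 0, 0, 0, 0, 0, 0, 0, 0, 0, 0, 0, 0, 0, 0, 0, 0]'

```text
t: 19.22
tcp_pos: [0.5916, 0.295, 0.0588]
eef_rot: [-0.0, 1.0, 0.029, 0.006]
ft_force: [0.3, 0.3, -3.1]
finger_gap: 0.0606
grip_force: 66.4
```

>>> step_arm --rows '[0, 0, 0.002, 0, 0, 0, 0, 0, 0, 0, 0, 0, 0, 0, 0, 0, 0, 0, 0, 0, 0]'

```text
t: 19.47
tcp_pos: [0.5918, 0.2951, 0.0586]
eef_rot: [-0.0, 1.0, 0.029, 0.006]
ft_force: [-1.0, -1.4, 0.1]
finger_gap: 0.0605
grip_force: 66.8
```

>>> step_arm --rows '[0, 0, 0.0013, 0, 0, 0, 0, 0, 0, 0, 0, 0, 0, 0]'

```text
t: 19.63
tcp_pos: [0.5918, 0.295, 0.0584]
eef_rot: [-0.0, 1.0, 0.029, 0.006]
ft_force: [-0.2, -1.6, 2.7]
finger_gap: 0.0608
grip_force: 67.2
```

>>> step_arm --rows '[0, 0, 0, 0, 0, 0, 0.72, 0, 0, 0, 0, 0, 0, 0.76, 0, 0, 0, 0, 0, 0, 0.85, 0, 0, 0, 0, 0, 0, 0.95, 0, 0, 0, 0, 0, 0, 0.95, 0, 0, 0, 0, 0, 0, 0.95, 0, 0, -0.02, 0, 0, 0, 0.95, 0, 0, -0.05, 0, 0, 0, 0.95, 0, 0, -0.1, 0, 0, 0, 0.95, 0, 0, -0.1, 0, 0, 0, 0.95, 0, 0, -0.1, 0, 0, 0, 0.95, -0.05, 0, -0.1, 0, 0, 0, 0.95, -0.08, 0, 0, 0, 0, 0, 0.95, -0.1, 0, 0, 0, 0, 0, 0.95, -0.05, 0, 0, 0, 0, 0, 0.95, 0, 0, 0, 0, 0, 0, 0.95]'

```text
t: 20.97
tcp_pos: [0.503, 0.291, 0.1999]
eef_rot: [-0.0, 1.0, 0.03, 0.006]
ft_force: [-1.0, 1.0, -0.7]
finger_gap: 0.0812
grip_force: 0.0
```

```bash
python3 - <<'E'
from h import *
from station import imaging,telemetry
s=telemetry.get_state();print(s["t"],s["tcp_pos"],s["ft_force"],s["qvel"].round(3))
c=imaging.camera_model("wrist");p,d=imaging.grab_frame("wrist");cv2.imwrite("pics/w6.png",p)
P=cloud(d,c);Q=P[red(p)&(d>0)];Q=Q[abs(Q[:,2]-np.median(Q[:,2]))<.005];A=np.c_[Q[:,0]-.595,Q[:,1]-.294,np.ones(len(Q))];print("lid plane",np.linalg.lstsq(A,Q[:,2],rcond=None)[0],len(Q),cv2.minAreaRect(Q[:,:2].astype(np.float32)))
p2,_=imaging.grab_frame("top");a=np.load("top0.npz")["p"]
df=cv2.absdiff(p2,a).max(2);cv2.imwrite("pics/t6.png",np.vstack([p2[140:260],cv2.merge([df[140:260]]*3)]))
E
```

```text
20.9667 [0.5029661  0.29095774 0.19988052] [-1.04397469  1.03729766 -0.70481713] [ 0.008  0.048  0.035 -0.077  0.025 -0.011  0.017]
lid plane [-1.34595363e-03  1.12344752e-05  8.29804163e-02] 11200 ((0.5930932760238647, 0.29490557312965393), (0.08890276402235031, 0.06190866976976395), 3.2662529945373535)
```

View pics/w6.png

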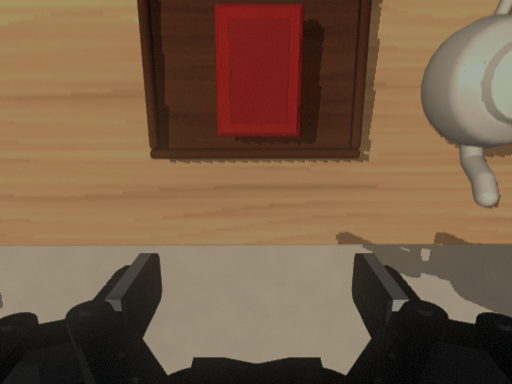

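View pics/t6.png

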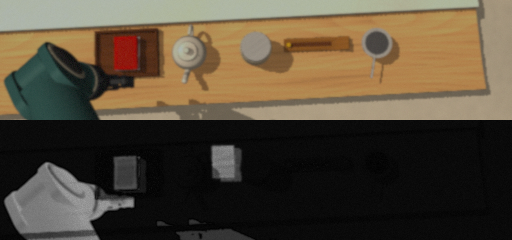

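The tin is flat in the tray at (260,70) in the wrist view, with the lid level. The top-view difference shows no change at the teapot, jar, incense holder or strainer. Handing in.

>>> step_arm --rows '[0, 0, 0, 0, 0, 0, 0.95, 0, 0, 0, 0, 0, 0, 0.95, 0, 0, 0, 0, 0, 0, 0.95]'

```text
t: 21.32
tcp_pos: [0.5071, 0.29, 0.1978]
eef_rot: [-0.0, 1.0, 0.028, 0.006]
ft_force: [-0.0, -0.1, 0.5]
finger_gap: 0.0811
grip_force: 0.0
```

```bash
python3 -c "
from station import sign_off
print(sign_off())"
```

```text
the job is handed in; nothing more can be done
None
```

The tin was drawn forward with at most 9.6 N read on the lid, gripped by its sides, and set down flat and lid up in the tray; the before/after pictures show no movement of the teapot, jar, strainer or incense holder, and the job was handed in at about 21 s, with no verdict returned.

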